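# Seat a bayonet cap on a cooling-loop reservoir and hold it home

### The job

Pick up the black knurled cap, fit it over the silver neck of the cooling reservoir and, without forcing it, turn it until its hidden keyways drop over the neck's pins. Then press it straight down against the spring seal until it is fully home, its skirt flush on the reservoir's top ring, and finish while still holding it pressed there so that I can run in the locking screw; leave the loose fitting, the spare tube and the screwdriver alone.

Things in the scene. Friction and masses are not known exactly. Their poses are not given: they have to be found in the camera images.
- cap: Loose black round cap with knurled skirt, 56 mm outside diameter, 30 mm high, 75 to 155 g, standing at the start on the mat with its closed top (5 mm thick, small steel disc in its middle) up. Origin: centre of its underside, the open end of the skirt; z up. The bore is 42.4 mm in diameter and 25 mm deep.
- cap_top (a point): Centre of the cap's flat top, 30 mm above its origin. Inside the bore three equal keyways, 120 degrees apart, 8.5 mm wide and 3.8 mm deep, run up from the open end. They cannot be seen from outside, their angle in the cap's frame is not given, and the tiny brass screw hole in the skirt does not mark them.
- reservoir: Fixed unit on a 150 x 125 mm black base: pump, clear tube and a black top ring of 56 mm diameter on one vertical axis. Origin: on that axis at mat level; z up; x points away from its upright bracket plate, which is 118 mm high and stands 73 mm from the axis on the -x side. Two short tube stubs stick out 87 mm to +x, 75 mm up.
- seat (a point): On the reservoir's axis at the top face of its black top ring, 165 mm above the mat; axes as the reservoir. The cap is home when its underside is here. The silver neck rises from here: 39.6 mm in diameter, 24 mm high, its upper 8 mm tapered to 34 mm. The cap slides over it with 1.4 mm of play all round.
- pins (a point): On the reservoir's axis, 12 mm above the seat, level with the upper sides of three brass pins (5 mm thick, 120 degrees apart) that stick out 4.4 mm from the neck. The angle of the pins differs every time and is not given by this frame. A cap whose keyways miss the pins rests on them, underside at this point; it stays there if let go and can be turned either way.
- neck_top (a point): On the axis at the top of the neck, 24 mm above the seat. At most 120 degrees of turning brings the keyways to the pins; they pass when within about 0.08 rad. The cap is then free to go down 8 mm until the inside of its top meets the spring seal; the last 4 mm must be pressed.
- seal (a joint): How far the orange spring seal in the neck's top is pressed down, in m: 0 when free (it stands 5 mm above the neck), 0.004 with the cap fully home. It begins to give at about 4 N and takes about 10 N at 0.004. When let go it lifts the cap by 4 mm again.
- fitting: Bystander: loose knurled silver tube fitting, 22 mm in diameter, 28 mm high, standing upright. Origin: centre of its underside.
- spare_tube: Bystander: loose clear plastic tube, 50 mm in diameter, 60 mm high, standing upright. Origin: centre of its underside.
- screwdriver: Bystander: loose screwdriver with blue handle, 170 mm long, lying along its x axis. Origin: about its middle, on the mat.
Not all that is in view belongs to the job. Of the things that look like the cap, take the one that is farthest to the robot's left at the start.

How it is judged (in metres and radians):
At the end, for the whole second after the job is handed in: For the whole last second the cap is fully home on the reservoir: its underside within 1.5 mm of the top ring's face and within 3 mm of the axis, upright within 0.06 rad, the spring seal pressed at least 2.5 mm, the cap at rest, and the fingers still bearing on it with more than 2 N (z of cap in the frame of seat below 0.0015 m and horizontal distance between cap and seat below 0.003 m and angle between cap's own z axis and vertical below 0.06 rad and value of joint seal above 0.0025 m and linear speed of cap below 0.01 m/s and contact force between the fingers and cap above 2 N); the arm keeps its last pose, push and grip.
It fails at once if the cap is forced: it presses on the reservoir or its pins with more than 100 N (contact force between cap and reservoir above 100 N).
It fails at once if the loose fitting is moved by more than 20 mm or knocked over (distance of fitting from where it was at the start of the episode above 0.02 m or angle between fitting's own z axis and vertical above 0.5 rad).
It fails at once if the spare tube is moved by more than 20 mm or knocked over (distance of spare_tube from where it was at the start of the episode above 0.02 m or angle between spare_tube's own z axis and vertical above 0.5 rad).
It fails at once if the screwdriver is moved by more than 20 mm (distance of screwdriver from where it was at the start of the episode above 0.02 m).
It also fails if it takes over 58 s, if anything falls off the work surface, if the arm or the gripper's body presses on something with over 40 N, if the wrist force passes 120 N, or if a joint passes its speed limit or range.

### The arm

A 6-joint arm with a two-finger parallel gripper is mounted at the origin on the work surface. World frame = base frame: x ahead of the robot, y to its left, z up, the work surface at z = 0. Lengths are in mm, angles in rad, forces in N, time in s.
With the tool pointing down it reaches from about 400 to 925 mm from the base axis. Payload 12.5 kg.
Tool frame: the origin (TCP) lies at the very end of the fingers, on their centre line; the grasp point (between the pads) lies 19 mm behind it; z points along the fingers, y is the direction in which the jaws open and shut (so a half turn about z gives the same grasp; the last joint's range is limited). The gripper opens to 95 mm and grips with 3 to 60 N. Pads are 20 mm wide; open, the fingers measure 119 mm over their backs; the gripper's body (75 mm by 180 mm) begins 59 mm behind the grasp point.
Start: joints at [-1.318, 0.491, 1.559, -0, 1.092, -0.106], TCP at [219.493, -585.209, 214.661] pointing down, gripper open.
Joint ranges: [-3.1, 3.1], [-0.84, 2.19], [0.05, 2.79], [-1.13, 4.28], [0.06, 2.93], [-2.69, 2.69]. Speed limits (rad/s): [2.22, 2.22, 2.79, 3.14, 3.14, 3.14].

### API

Orientations are given as [roll, pitch, yaw] about the fixed x, y, z axes, in that order (R = Rz(yaw) Ry(pitch) Rx(roll)).
In Python, from cell import env, read_camera, get_calibration gives the robot as it stands.
- The arm moves only by the tool arm_command, never from a script. Its argument "targets" is a list of rows, each a list of 3 entries, a list of its own where there are three numbers: the turn, a rotation vector about the tool's x, y, z in rad, then the shift along the tool's x, y, z in m, then the closure in counts, from 0 (fully open) to 255 (shut). In form: [[[rx, ry, rz], [tx, ty, tz], fingers], ...]. A call has 1 to 8 rows; each row is the pose to reach, as a shift and turn from the pose commanded when the call began, along the tool's axes at that moment; what a row does not reach only later rows make up. A row lasts 1/10 s, in which the tool goes at most 50 mm and 8.59 degrees, less where a joint would pass 70% of its speed; a pose out of reach is approached as far as the arm can. A call with a gripper value outside its range is refused whole. The fingers move at their own pace and stop on an object; the grip force is fixed at half the most. Time passes only in rows, so rows that repeat a pose let the fingers close. It gives the time, the measured TCP pose, the force and the opening at its end, in the units of the state.
- env.state(): the state, without advancing time (a new reading comes with each control period).
- read_camera(name): name is "scene" or "top" or "wrist"; returns (picture, depth): 400x640x3 uint8, blue, green, red; 400x640 float32, mm along the optical axis (not along the pixel's ray), 0 where there is no reading.
- get_calibration(name): a dict with "vfov" (degrees; the focal length in pixels is half the picture's height over the tangent of half this angle, whatever the lens; pixels are square), "cx", "cy" (the principal point, pixels), "k1" (the pictures are not rectified: a ray, as slopes to the right and down, at radius r is drawn at 1 + k1 r^2 times it, then the intrinsics apply), "world_from_camera" (4x4, takes a point from camera to world coordinates). Camera axes: x right, y down, z forward; pixel columns grow to the right and rows downward; lengths in mm; the calibration is good to about 2 mm. A picture is of the moment at which its call begins: read the wrist's pose just before it. get_calibration takes no time and is no camera call; for the wrist camera it gives the pose at the moment of the call.
- env.job_done(): hands the job in, once; it reports no verdict.
The state is a dict: "t": time; "joints": joint angles; "qvel": joint speeds; "tau": joint torques, N m; "eef_pos": TCP position; "tcp_rot": TCP orientation; "ft_force": force on the tool from outside, world axes, zero at the start; "moment": the same for the moment, N m; "opening": opening from 0.0 (shut) to 1.0 (fully open).
Only numpy, scipy, OpenCV 4.12 (cv2) and the standard library are available. Lean on these libraries where they do the work, as an engineer would, in place of code of your own. Each camera call takes 0.05 s, during which the arm holds its last target.

## Working session

There is one attempt and no reset: what is moved stays moved. The work goes in short steps, Python scripts to look and compute and a tool call to move; the robot and the scene stay as the last step left them, time stands still between calls to the robot, and variables do not carry over. Pictures are saved under pics/ and viewed, and the job is handed in when it is done.

Besides the shell and the picture viewer there is one more tool, called after ">>>" in YAML: its name, and indented under it one key for each argument. arm_command: Moves the arm, as the interface text tells. Its arguments: {"type":"object","properties":{"targets":{"type":"array"}},"required":["targets"]}

```bash
ls; mkdir -p pics
python3 - <<'E'
from cell import env, read_camera, get_calibration
import cv2, numpy as np
s=env.state(); print({k:np.round(v,3) for k,v in s.items()})
for n in("scene","top"):
    p,d=read_camera(n); cv2.imwrite(f"pics/{n}0.png",p); np.save(f"{n}0.npy",d)
    print(n,get_calibration(n))
E
```

```text
pics
{'t': np.float64(0.0), 'joints': array([-1.318,  0.492,  1.559,  0.   ,  1.092, -0.106]), 'qvel': array([-0.001,  0.002,  0.001, -0.001, -0.   ,  0.001]), 'tau': array([ 2.0000e-03, -6.1263e+01, -2.5817e+01,  6.9000e-02,  4.8000e-02,
       -0.0000e+00]), 'eef_pos': array([ 219.428, -584.944,  214.033]), 'tcp_rot': array([-3.14 , -0.   ,  0.359]), 'ft_force': array([-0.223,  0.186,  0.242]), 'moment': array([ 0.014, -0.004, -0.009]), 'opening': np.float64(0.997)}
scene {'vfov': 52.008400051636464, 'cx': 323.6426062884795, 'cy': 195.9277652930612, 'k1': 0.008098320662363039, 'world_from_camera': array([[ 3.00457301e-02,  7.54418972e-01, -6.55705169e-01,
         1.05839615e+03],
       [ 9.99462426e-01, -3.12854374e-02,  9.80204377e-03,
        -1.30753396e+01],
       [-1.31191752e-02, -6.55647188e-01, -7.54953410e-01,
         7.06430012e+02],
       [ 0.00000000e+00,  0.00000000e+00,  0.00000000e+00,
         1.00000000e+00]])}
top {'vfov': 45.75576218738569, 'cx': 325.7263226792928, 'cy': 205.6698818514918, 'k1': 0.03635207926546679, 'world_from_camera': array([[ 7.32655740e-03, -9.95501368e-01,  9.44634686e-02,
         4.72968929e+02],
       [-9.99929049e-01, -6.40617519e-03,  1.00428389e-02,
        -6.22765038e+00],
       [-9.39251033e-03, -9.45303457e-02, -9.95477672e-01,
         1.22709783e+03],
       [ 0.00000000e+00,  0.00000000e+00,  0.00000000e+00,
         1.00000000e+00]])}
```

View pics/scene0.png

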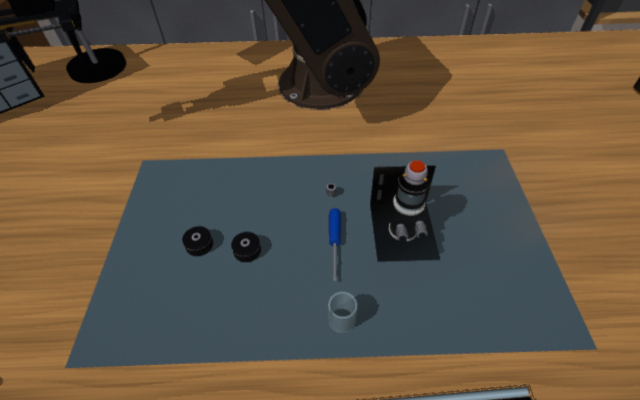

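View pics/top0.png

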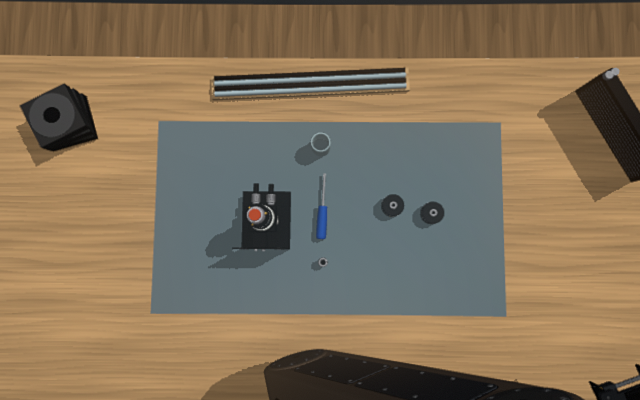

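The scene shows two black caps at (197,240) and (246,246). In this view y grows to the right, so the wanted one is at (246,246), which is (393,205) in the top view. The reservoir is at (415,190) in the scene view and at about (256,215) in the top view, where its orange seal is visible.

```bash
cat > h.py <<'E'
from cell import env, read_camera, get_calibration
import cv2, numpy as np
def rays(cal,uv):
    uv=np.asarray(uv,float).reshape(-1,2)
    f=200/np.tan(np.radians(cal['vfov'])/2)
    K=np.array([[f,0,cal['cx']],[0,f,cal['cy']],[0,0,1]])
    p=cv2.undistortPoints(uv.reshape(-1,1,2),K,np.array([cal['k1'],0,0,0,0])).reshape(-1,2)
    return np.c_[p,np.ones(len(p))]
def onplane(cal,uv,z):
    M=cal['world_from_camera']; r=rays(cal,uv)@M[:3,:3].T; o=M[:3,3]
    return o+r*((z-o[2])/r[:,2])[:,None]
def atdepth(cal,uv,d):
    M=cal['world_from_camera']; return (rays(cal,uv)*np.asarray(d).reshape(-1,1))@M[:3,:3].T+M[:3,3]
def circ(P):
    A=np.c_[2*P[:,:2],np.ones(len(P))]; b=(P[:,:2]**2).sum(1)
    x=np.linalg.lstsq(A,b,rcond=None)[0]; return x[:2],np.sqrt(x[2]+x[0]**2+x[1]**2)
def proj(cal,P):
    M=np.linalg.inv(cal['world_from_camera']); p=np.asarray(P,float).reshape(-1,3)@M[:3,:3].T+M[:3,3]
    f=200/np.tan(np.radians(cal['vfov'])/2); q=p[:,:2]/p[:,2:]; r2=(q**2).sum(1,keepdims=True)
    return q*(1+cal['k1']*r2)*f+[cal['cx'],cal['cy']]
def blob(mask,near):
    n,l,st,c=cv2.connectedComponentsWithStats(mask.astype(np.uint8))
    i=1+np.argmin(np.hypot(*(c[1:]-near).T)-0.02*np.minimum(st[1:,4],500)); return l==i,c[i],st[i]
E
python3 - <<'E'
from h import *
for n,seal,caps in(("top",(256,215),[(393,205),(432,212)]),("scene",(417,168),[(246,241),(197,236)])):
    p=cv2.imread(f"pics/{n}0.png"); d=np.load(f"{n}0.npy"); cal=get_calibration(n)
    hsv=cv2.cvtColor(p,cv2.COLOR_BGR2HSV)
    m=((hsv[...,0]<15)|(hsv[...,0]>172))&(hsv[...,1]>150)&(hsv[...,2]>120)
    b,c,st=blob(m,seal); print(n,"seal px",c,st, onplane(cal,c,194)[0], atdepth(cal,c,d[int(c[1]),int(c[0])])[0])
    # depth-based: points with height
    v,u=np.mgrid[0:400,0:640]; P=atdepth(cal,np.c_[u.ravel(),v.ravel()],d.ravel()).reshape(400,640,3)
    for k in caps:
        x0,y0=k; w=P[y0-20:y0+20,x0-20:x0+20].reshape(-1,3); t=w[(w[:,2]>24)&(w[:,2]<36)]
        print("cap",k,len(t),t.mean(0),np.ptp(t,axis=0),(t[:,:2].min(0)+t[:,:2].max(0))/2)
    s=P[seal[1]-25:seal[1]+25,seal[0]-25:seal[0]+25].reshape(-1,3)
    for lo,hi in((190,198),(184,192),(160,169)):
        t=s[(s[:,2]>lo)&(s[:,2]<hi)]
        if len(t): print(lo,len(t),t.mean(0),np.ptp(t,axis=0))
E
```

```text
top seal px [254.15625    214.38541667] [249 209  11  11  96] [550.84888382 160.58196851 194.        ] [550.73968195 160.34807108 195.44859114]
cap (393, 205) 380 [ 590.6528172  -163.4474284    29.43527203] [53.82357226 53.82622702 11.49562009] [ 590.80801717 -163.47505028]
cap (432, 212) 382 [ 572.08224548 -263.43987424   29.70784533] [53.42111138 55.07145193 11.64375538] [ 571.44735306 -263.31004763]
190 135 [551.54070848 160.44579415 193.12066789] [30.87653353 32.87010706  7.38806332]
184 125 [551.32793817 159.84911698 188.43989865] [37.60273698 35.73536856  7.94378066]
160 205 [550.31915546 158.42923921 164.46794921] [54.52935196 54.91761654  8.60026788]
scene seal px [416.8984375 165.6796875] [410 161  15  11 128] [549.63286242 159.76754239 194.        ] [551.67700629 159.07308245 196.05887629]
cap (246, 241) 562 [ 590.15368303 -164.43369185   31.18624682] [55.92968874 55.38944761 10.91552133] [ 587.6118022  -165.05184245]
cap (197, 236) 537 [ 571.65987941 -264.2629778    31.0794485 ] [54.69009689 55.83087871 10.77507968] [ 569.75170654 -265.37046327]
190 206 [552.26249971 158.16172287 194.15021112] [30.63023103 33.11599717  7.77643107]
184 154 [558.74041548 155.94364764 188.56359458] [35.72347871 35.80594719  7.91987044]
160 261 [562.23186167 155.2637571  165.97009529] [51.07469629 54.46933805  8.96987243]
```

```bash
cat >> h.py <<'E'
from scipy.spatial.transform import Rotation as R
def shift(target,yaw=None):
    s=env.state(); Rm=R.from_euler('xyz',s['tcp_rot']).as_matrix()
    out=Rm.T@(np.asarray(target,float)-s['eef_pos'])/1000
    rv=None
    if yaw is not None: rv=(R.from_matrix(Rm).inv()*R.from_euler('xyz',[np.pi,0,yaw])).as_rotvec()
    print('shift',np.round(out,4),'turn',None if rv is None else np.round(rv,4)); return out
E
python3 -c "
from h import *
shift([590,-164,180],np.pi/2)"
```

```text
shift [ 0.4948 -0.264   0.0344] turn [-8.000e-04 -7.000e-04 -1.212e+00]
```

>>> arm_command:
  targets:
    - [[0, 0, -0.15], [0.044, -0.0235, 0], 0]
    - [[0, 0, -0.3], [0.088, -0.047, 0], 0]
    - [[0, 0, -0.45], [0.132, -0.0705, 0], 0]
    - [[0, 0, -0.6], [0.176, -0.094, 0], 0]
    - [[0, 0, -0.75], [0.22, -0.1175, 0], 0]
    - [[0, 0, -0.9], [0.264, -0.141, 0], 0]
    - [[0, 0, -1.05], [0.308, -0.1645, 0], 0]
    - [[0, 0, -1.2], [0.352, -0.188, 0], 0]

```text
t: 0.9
eef_pos: [484.0, -283.8, 214.5]
tcp_rot: [-3.141, -0.0, 1.565]
ft_force: [0.1, 0.0, -0.7]
opening: 1.001
```

```bash
python3 -c "
from h import *
print(env.state()['t']);shift([590,-164,180],np.pi/2)"
```

```text
0.9
shift [0.1204 0.1053 0.0345] turn [-0.0002 -0.0001 -0.0059]
```

>>> arm_command:
  targets:
    - [[0, 0, -0.006], [0.03, 0.027, 0.01], 0]
    - [[0, 0, -0.006], [0.06, 0.053, 0.02], 0]
    - [[0, 0, -0.006], [0.09, 0.08, 0.03], 0]
    - [[0, 0, -0.006], [0.12, 0.1053, 0.035], 0]
    - [[0, 0, -0.006], [0.12, 0.1053, 0.035], 0]
    - [[0, 0, -0.006], [0.12, 0.1053, 0.035], 0]

```text
t: 1.5
eef_pos: [589.8, -166.2, 179.1]
tcp_rot: [-3.141, -0.0, 1.567]
ft_force: [-0.4, 0.0, 0.3]
opening: 1.003
```

```bash
python3 -c "
from h import *
s=env.state();print(s['t'],s['eef_pos'],s['tcp_rot'],s['joints'])
cal=get_calibration('wrist');p,d=read_camera('wrist');cv2.imwrite('pics/w1.png',p);np.save('w1.npy',d);print(cal)
print(proj(cal,[[590,-164,30]]))
import pickle;pickle.dump(cal,open('w1.pkl','wb'))"
```

```text
1.5 [ 589.79521557 -166.18271886  179.07402004] [-3.14054801e+00 -1.59956717e-04  1.56652783e+00] [-3.82292004e-01  5.10158411e-01  1.62991474e+00 -2.81071531e-04
  1.00254944e+00 -3.77872213e-01]
{'vfov': 64.77740033329552, 'cx': 315.58871415034065, 'cy': 203.8885092492286, 'k1': -0.0637486808233416, 'world_from_camera': array([[ 9.99985074e-01, -4.49829962e-03, -3.10123913e-03,
         5.90942947e+02],
       [-5.16628985e-03, -9.63194596e-01, -2.68755427e-01,
        -8.97616170e+01],
       [-1.77815433e-03,  2.68767437e-01, -9.63203459e-01,
         3.47894595e+02],
       [ 0.00000000e+00,  0.00000000e+00,  0.00000000e+00,
         1.00000000e+00]])}
[[315.59438784 190.4246412 ]]
```

View pics/w1.png

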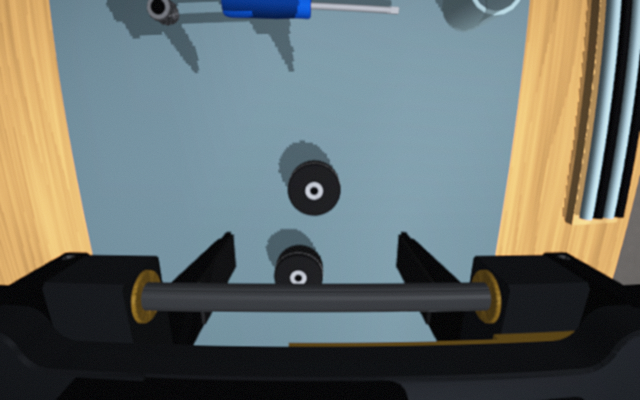

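The wanted cap is at (314,190), nearly between the fingertips, which are at (232,237) and (402,237). The other cap is at (298,278).

```bash
python3 -c "
from h import *
import pickle
cal=pickle.load(open('w1.pkl','rb'));p=cv2.imread('pics/w1.png');d=np.load('w1.npy')
g=p.max(2)
m=np.zeros_like(g);m[175:205,300:330]=1
b,c,st=blob((g>150)&(m>0),(314,190));print(c,st,onplane(cal,c,30))
v,u=np.mgrid[150:225,270:360];P=atdepth(cal,np.c_[u.ravel(),v.ravel()],d[150:225,270:360].ravel())
t=P[(P[:,2]>26)&(P[:,2]<34)];print(len(t),t.mean(0),np.ptp(t,axis=0),(t.min(0)+t.max(0))/2)
shift([590,-164,120],np.pi/2)"
```

```text
[313.77777778 190.35087719] [306 182  17  17 171] [[ 588.12108714 -163.91273084   30.        ]]
2179 [ 588.03819344 -162.66421498   28.66098252] [55.51994164 54.84452155  5.40371038] [ 587.83943138 -163.21064652   28.75767059]
shift [0.003  0.0006 0.0594] turn [-0.0007  0.     -0.0055]
```

>>> arm_command:
  targets:
    - [[0, 0, -0.005], [0.0033, -0.0013, 0.03], 0]
    - [[0, 0, -0.005], [0.0033, -0.0013, 0.07], 0]
    - [[0, 0, -0.005], [0.0033, -0.0013, 0.11], 0]
    - [[0, 0, -0.005], [0.0033, -0.0013, 0.12], 0]
    - [[0, 0, -0.005], [0.0033, -0.0013, 0.12], 0]
    - [[0, 0, -0.005], [0.0033, -0.0013, 0.12], 0]

```text
t: 2.15
eef_pos: [589.1, -164.4, 61.3]
tcp_rot: [3.14, 0.001, 1.569]
ft_force: [0.3, -0.1, -1.1]
opening: 1.002
```

```bash
python3 -c "
from h import *
cal=get_calibration('wrist');p,d=read_camera('wrist');cv2.imwrite('pics/w2.png',p)
g=p.max(2)
c0=proj(cal,[[588.1,-163.8,30]])[0];print(c0)
m=np.zeros_like(g);x,y=c0.astype(int);m[y-40:y+40,x-40:x+40]=1
b,c,st=blob((g>150)&(m>0),c0);print(c,st,onplane(cal,c,30))
s=env.state();print(s['t'],s['eef_pos'],s['tcp_rot'])
"
```

```text
[313.39881902 232.28465868]
[313.47524752 231.96534653] [301 220  26  25 404] [[ 588.15274843 -163.56988403   30.        ]]
2.2 [ 589.28471018 -164.27984415   61.63036807] [3.13899573e+00 1.13607942e-03 1.56933011e+00]
```

View pics/w2.png

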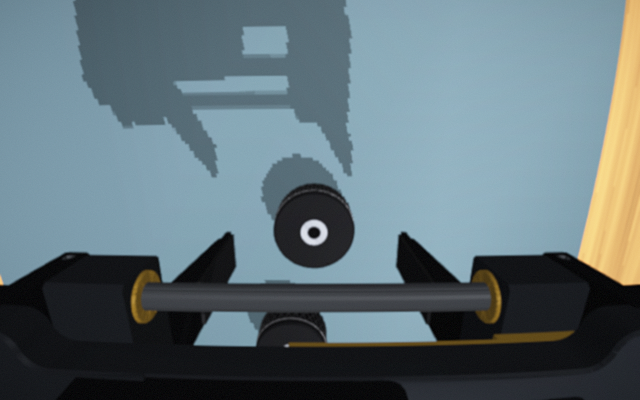

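The cap's disc is at (313,232), which agrees with the first measurement to within 0.3 mm. I'll go down and grip.

>>> arm_command:
  targets:
    - [[0, 0, 0], [0.0006, -0.001, 0.025], 0]
    - [[0, 0, 0], [0.0006, -0.001, 0.045], 0]
    - [[0, 0, 0], [0.0006, -0.001, 0.0565], 0]
    - [[0, 0, 0], [0.0006, -0.001, 0.0565], 0]
    - [[0, 0, 0], [0.0006, -0.001, 0.0565], 0]

```text
t: 2.7
eef_pos: [588.1, -163.2, 4.3]
tcp_rot: [3.14, 0.001, 1.57]
ft_force: [0.6, 0.0, 0.1]
opening: 1.0
```

>>> arm_command:
  targets:
    - [[0, 0, 0], [0, 0, 0], 255]
    - [[0, 0, 0], [0, 0, 0], 255]
    - [[0, 0, 0], [0, 0, 0], 255]
    - [[0, 0, 0], [0, 0, 0], 255]
    - [[0, 0, 0], [0, 0, 0], 255]
    - [[0, 0, 0], [0, 0, 0], 255]
    - [[0, 0, 0], [0, 0, 0], 255]
    - [[0, 0, 0], [0, 0, 0], 255]

```text
t: 3.5
eef_pos: [587.6, -163.0, 3.2]
tcp_rot: [3.141, 0.0, 1.57]
ft_force: [0.3, 1.0, 0.9]
opening: 0.587
```

The opening of 0.587 × 95 = 56 mm matches the cap's diameter. Lifting.

>>> arm_command:
  targets:
    - [[0, 0, 0], [0, 0, -0.02], 255]
    - [[0, 0, 0], [0, 0, -0.06], 255]
    - [[0, 0, 0], [0, 0, -0.105], 255]
    - [[0, 0, 0], [0, 0, -0.15], 255]
    - [[0, 0, 0], [0, 0, -0.195], 255]
    - [[0, 0, 0], [0, 0, -0.225], 255]
    - [[0, 0, 0], [0, 0, -0.235], 255]
    - [[0, 0, 0], [0, 0, -0.235], 255]

```text
t: 4.3
eef_pos: [587.6, -163.0, 238.5]
tcp_rot: [3.14, 0.001, 1.57]
ft_force: [-0.4, -0.2, -1.9]
opening: 0.588
```

```bash
python3 -c "
from h import *
s=env.state();print(s['t'],s['eef_pos'],s['tcp_rot'],s['ft_force'])
p,d=read_camera('wrist');cv2.imwrite('pics/w3.png',p)
print(env.state()['eef_pos'],s['opening'])
shift([550.5,50,240],np.pi/2);shift([550.5,160,240],np.pi/2)
"
```

```text
4.3 [ 587.5965714  -162.95600686  238.54192561] [3.14029689e+00 6.07884906e-04 1.56988087e+00] [-0.42244853 -0.16796262 -1.88888319]
[ 587.13163826 -162.80364517  236.9728259 ] 0.5877730328657746
shift [ 0.2128 -0.0369 -0.0029] turn [-0.001  -0.0003 -0.001 ]
shift [ 0.3228 -0.037  -0.0029] turn [-0.001  -0.0003 -0.001 ]
```

View pics/w3.png

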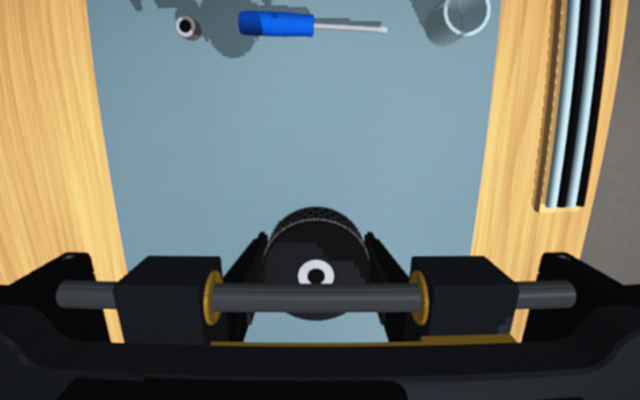

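Cap held, with its disc at (316,275). Next I'll move to a spot short of the reservoir and view the neck with the wrist camera.

>>> arm_command:
  targets:
    - [[0, 0, 0], [0.03, -0.006, -0.002], 255]
    - [[0, 0, 0], [0.07, -0.012, -0.003], 255]
    - [[0, 0, 0], [0.11, -0.02, -0.003], 255]
    - [[0, 0, 0], [0.15, -0.027, -0.003], 255]
    - [[0, 0, 0], [0.19, -0.034, -0.003], 255]
    - [[0, 0, 0], [0.22, -0.037, -0.003], 255]
    - [[0, 0, 0], [0.225, -0.037, -0.003], 255]
    - [[0, 0, 0], [0.225, -0.037, -0.003], 255]

```text
t: 5.15
eef_pos: [550.2, 62.7, 239.3]
tcp_rot: [-3.139, 0.0, 1.572]
ft_force: [-0.3, -0.6, -2.2]
opening: 0.588
```

```bash
python3 -c "
from h import *
import pickle
s=env.state();print(s['t'],s['eef_pos'],s['tcp_rot'],s['joints'])
cal=get_calibration('wrist');p,d=read_camera('wrist');cv2.imwrite('pics/w4.png',p);np.save('w4.npy',d)
pickle.dump(cal,open('w4.pkl','wb'));print(proj(cal,[[550.5,160,194],[550.5,160,165]]))
"
```

```text
5.15 [550.21689401  62.72397672 239.26805563] [-3.13863573e+00  2.16142142e-04  1.57156926e+00] [-5.65797595e-03  3.65548655e-01  1.70151231e+00 -2.66984721e-04
  1.07748718e+00 -6.30381817e-03]
[[315.52304949  83.04633347]
 [315.67414276  87.07578135]]
```

View pics/w4.png

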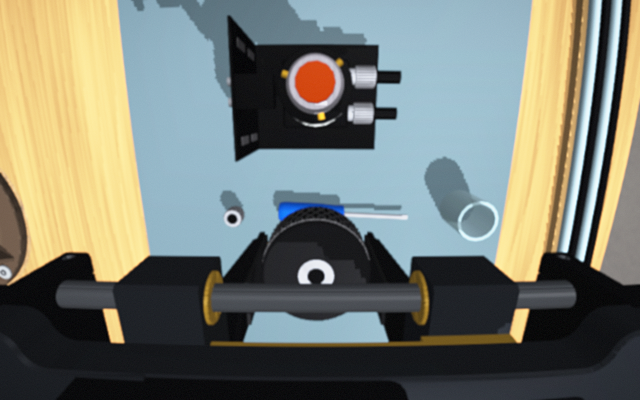

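The seal is at (315,82), and the brass pins are at about (284,74), (339,62) and (321,116).

```bash
python3 -c "
from h import *
import pickle
cal=pickle.load(open('w4.pkl','rb'));p=cv2.imread('pics/w4.png');d=np.load('w4.npy')
hsv=cv2.cvtColor(p,cv2.COLOR_BGR2HSV)
m=((hsv[...,0]<13)|(hsv[...,0]>172))&(hsv[...,1]>170)&(hsv[...,2]>120)
b,c,st=blob(m,(315,82));q=onplane(cal,c,194)[0];print('seal',c,st,q,d[82,315],atdepth(cal,c,d[82,315]))
m=(hsv[...,0]>15)&(hsv[...,0]<32)&(hsv[...,1]>120)&(hsv[...,2]>90);m[:, :270]=0;m[:,360:]=0;m[:50]=0;m[130:]=0
n,l,s,cc=cv2.connectedComponentsWithStats(m.astype(np.uint8))
pts=[]
for i in range(1,n):
  if s[i,4]>8: w=onplane(cal,cc[i],177)[0];pts.append(w);print(cc[i],s[i],w,np.hypot(*(w-q)[:2]),np.degrees(np.arctan2(*(w-q)[1::-1])))
print(circ(np.array(pts)))
v,u=np.mgrid[40:130,260:370];P=atdepth(cal,np.c_[u.ravel(),v.ravel()],d[40:130,260:370].ravel())
for lo,hi in((192,197),(187,191),(163,167)):
  t=P[(P[:,2]>lo)&(P[:,2]<hi)];print(lo,len(t),(t.min(0)+t.max(0))/2,np.ptp(t,axis=0))
"
```

```text
seal [314.60855529  81.48022599] [ 296   61   39   41 1239] [549.91337056 160.96071404 194.        ] 201.23024 [[549.90722095 161.05639763 193.05771786]]
[339.43478261  61.60869565] [336  58   8   9  46] [566.79455067 175.70646479 177.        ] 22.414535619313142 41.13728976691799
[284.02222222  73.17777778] [281  70   7   8  45] [528.71390353 168.22232359 177.        ] 22.408667421460557 161.09175195403182
[321.01724138 116.37931034] [317 113   9   8  58] [554.32815055 139.11766765 177.        ] 22.28472477261083 -78.57366414988428
(array([549.90036991, 161.04443627]), np.float64(22.36936351058597))
192 1175 [549.83296417 161.25625654 193.41203091] [26.54365654 25.97389673  2.82395997]
187 731 [549.8029233  161.01278581 188.98370264] [35.12685551 34.14138192  3.96073111]
163 1534 [549.59761697 160.97948673 164.69552783] [55.35510754 54.95193257  3.38814251]
```

```bash
python3 -c "
from h import *
import pickle
cal=pickle.load(open('w4.pkl','rb'));p=cv2.imread('pics/w4.png');d=np.load('w4.npy')
g=p.max(2);m=np.zeros_like(g);m[255:282,295:340]=1
b,c,st=blob((g>150)&(m>0),(316,273));
cn,_=cv2.findContours(b.astype(np.uint8),cv2.RETR_EXTERNAL,cv2.CHAIN_APPROX_NONE);k=cn[0].reshape(-1,2)
k=k[(k[:,1]<280)]
for z in (262,264,266):
  W=onplane(cal,k,z);cc,r=circ(W);print(z,cc,r)
print(st,d[270,300],atdepth(cal,[(300,265)],d[265,300]),atdepth(cal,[(316,262)],d[262,316]))
for i in range(4):
  read_camera('top');s=env.state();print(s['eef_pos'],s['ft_force'])
"
```

```text
262 [550.7530912   61.71232779] 7.089556795451342
264 [550.76072353  62.77340631] 6.992501762712427
266 [550.76835586  63.83448483] 6.895446729938536
[298 260  36  22 493] 156.60571 [[542.9997353   67.60784706 265.16452499]] [[550.98705492  69.70554248 266.05049704]]
[550.63639065  61.36510816 239.90090591] [ 0.71427343 -0.51582648 -2.52561943]
[550.75273375  61.10875786 240.18106758] [-0.65474714  0.09726916 -1.1717778 ]
[550.80101839  61.02996165 240.41026187] [-0.55071449 -0.04207776 -1.57850371]
[550.81014723  61.04041256 240.61879518] [ 0.84032204  0.4928515  -0.83775887]
```

>>> arm_command:
  targets:
    - [[0, 0, 0], [0.03, -0.001, 0], 255]
    - [[0, 0, 0], [0.065, -0.001, 0], 255]
    - [[0, 0, 0], [0.09, -0.001, 0], 255]
    - [[0, 0, 0], [0.0995, -0.001, 0], 255]
    - [[0, 0, 0], [0.0995, -0.001, 0.02], 255]
    - [[0, 0, 0], [0.0995, -0.001, 0.034], 255]
    - [[0, 0, 0], [0.0995, -0.001, 0.034], 255]
    - [[0, 0, 0], [0.0995, -0.001, 0.034], 255]

```text
t: 6.2
eef_pos: [550.1, 160.9, 207.4]
tcp_rot: [-3.142, 0.0, 1.569]
ft_force: [1.0, 0.7, -1.3]
opening: 0.582
```

```bash
python3 -c "
from h import *
for i in range(6):
  p,d=read_camera('scene');s=env.state();print(s['t'],s['eef_pos'],s['ft_force'],s['tcp_rot'])
cv2.imwrite('pics/s5.png',cv2.resize(p[100:260,340:500],None,fx=3.5,fy=3.5))
"
```

```text
6.25 [550.33743685 161.00504673 207.79648571] [ 0.07049757  0.38332421 -1.6646861 ] [3.14067089e+00 1.90750554e-05 1.56900253e+00]
6.3 [550.31909423 161.16611989 207.90012433] [ 0.50628653 -0.55337133 -1.73238525] [ 3.14040604e+00 -7.86236215e-05  1.56917606e+00]
6.35 [550.25229357 161.24120061 207.90831759] [ 0.63374298  0.10229716 -1.41111955] [ 3.14035240e+00 -9.41336759e-05  1.56924060e+00]
6.4 [550.18589181 161.3324716  207.88341933] [ 0.50674776  0.05158738 -1.87295511] [ 3.14037311e+00 -1.06680648e-04  1.56936330e+00]
6.45 [550.10263973 161.41895895 207.74708189] [-0.19927631 -0.33155167 -1.22256245] [ 3.14050304e+00 -3.56872920e-05  1.56956113e+00]
6.5 [550.00879494 161.48356573 207.61917632] [ 1.0907391   0.98011799 -1.35939393] [ 3.14075640e+00 -2.81701498e-05  1.56961512e+00]
```

View pics/s5.png

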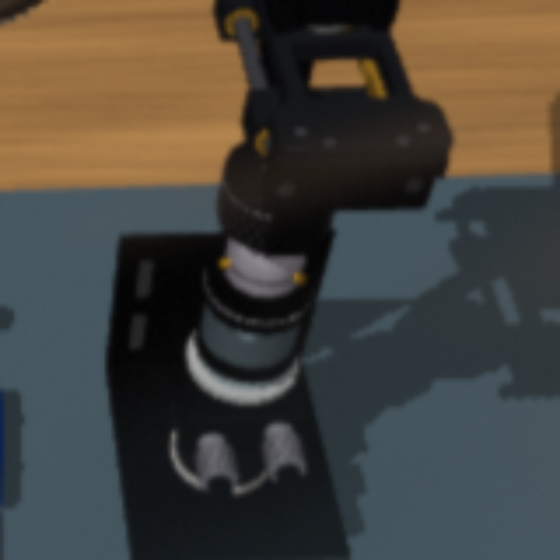

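The cap is poised above the neck. I'll correct by about 0.6 mm and descend in steps, watching the force.

>>> arm_command:
  targets:
    - [[0, 0, 0], [-0.0006, -0.0002, 0.004], 255]
    - [[0, 0, 0], [-0.0006, -0.0002, 0.008], 255]
    - [[0, 0, 0], [-0.0006, -0.0002, 0.012], 255]
    - [[0, 0, 0], [-0.0006, -0.0002, 0.014], 255]

```text
t: 6.9
eef_pos: [549.5, 161.0, 192.5]
tcp_rot: [-3.141, 0.0, 1.57]
ft_force: [0.0, 0.3, -2.8]
opening: 0.588
```

>>> arm_command:
  targets:
    - [[0, 0, 0], [0, 0, 0.002], 255]
    - [[0, 0, 0], [0, 0, 0.004], 255]
    - [[0, 0, 0], [0, 0, 0.006], 255]
    - [[0, 0, 0], [0, 0, 0.006], 255]

```text
t: 7.3
eef_pos: [549.6, 161.0, 186.8]
tcp_rot: [-3.141, 0.0, 1.57]
ft_force: [-0.3, 0.6, -1.5]
opening: 0.582
```

>>> arm_command:
  targets:
    - [[0, 0, 0], [0, 0, 0.001], 255]
    - [[0, 0, 0], [0, 0, 0.002], 255]
    - [[0, 0, 0], [0, 0, 0.003], 255]
    - [[0, 0, 0], [0, 0, 0.004], 255]
    - [[0, 0, 0], [0, 0, 0.004], 255]

```text
t: 7.8
eef_pos: [549.6, 161.0, 183.0]
tcp_rot: [-3.141, 0.0, 1.57]
ft_force: [-0.1, 0.1, -2.2]
opening: 0.586
```

>>> arm_command:
  targets:
    - [[0, 0, 0], [0, 0, 0.001], 255]
    - [[0, 0, 0], [0, 0, 0.001], 255]
    - [[0, 0, 0], [0, 0, 0.002], 255]
    - [[0, 0, 0], [0, 0, 0.002], 255]

```text
t: 8.2
eef_pos: [549.6, 161.0, 181.0]
tcp_rot: [-3.141, 0.0, 1.57]
ft_force: [0.1, -0.5, -1.5]
opening: 0.586
```

>>> arm_command:
  targets:
    - [[0, 0, 0], [0, 0, 0.001], 255]
    - [[0, 0, 0], [0, 0, 0.001], 255]

```text
t: 8.4
eef_pos: [549.7, 161.0, 180.1]
tcp_rot: [3.141, 0.0, 1.57]
ft_force: [-0.1, 0.1, 0.8]
opening: 0.584
```

>>> arm_command:
  targets:
    - [[0, 0, 0], [0, 0, 0.001], 255]
    - [[0, 0, 0], [0, 0, 0.001], 255]

```text
t: 8.6
eef_pos: [549.8, 161.0, 179.7]
tcp_rot: [3.141, -0.0, 1.57]
ft_force: [-1.8, 0.7, 4.2]
opening: 0.59
```

Contact with the pins is about 6 N, at a TCP height of about 180. Now I'll turn in small steps with that light bias, watching z, force and moment.

>>> arm_command:
  targets:
    - [[0, 0, -0.05], [0, 0, 0], 255]
    - [[0, 0, -0.1], [0, 0, 0], 255]
    - [[0, 0, -0.15], [0, 0, 0], 255]
    - [[0, 0, -0.2], [0, 0, 0], 255]
    - [[0, 0, -0.25], [0, 0, 0], 255]
    - [[0, 0, -0.3], [0, 0, 0], 255]

```text
t: 9.2
eef_pos: [550.1, 161.3, 179.8]
tcp_rot: [3.14, 0.0, 1.872]
ft_force: [0.0, 1.4, 4.8]
opening: 0.585
```

```bash
python3 -c "
from h import *
s=env.state();print(s['t'],s['eef_pos'],s['tcp_rot'],s['ft_force'],s['moment'])"
```

```text
9.2 [550.14828612 161.25937717 179.82471773] [3.13970558e+00 2.98328018e-06 1.87165813e+00] [0.04524693 1.43924881 4.75427835] [ 0.2461313  -0.12923907 -0.05795634]
```

>>> arm_command:
  targets:
    - [[0, 0, -0.05], [0, 0, 0], 255]
    - [[0, 0, -0.1], [0, 0, 0], 255]
    - [[0, 0, -0.15], [0, 0, 0], 255]
    - [[0, 0, -0.2], [0, 0, 0], 255]
    - [[0, 0, -0.25], [0, 0, 0], 255]
    - [[0, 0, -0.3], [0, 0, 0], 255]

```text
t: 9.8
eef_pos: [549.3, 161.2, 179.0]
tcp_rot: [-3.141, -0.001, 2.172]
ft_force: [-1.5, 1.2, -1.3]
opening: 0.584
```

```bash
python3 -c "
from h import *
s=env.state();print(s['t'],s['eef_pos'],s['tcp_rot'],s['ft_force'],s['moment'])"
```

```text
9.8 [549.34494376 161.22653605 178.99995393] [-3.14125908e+00 -5.30178144e-04  2.17181703e+00] [-1.49092859  1.23565596 -1.31052022] [ 0.34672713  0.07710706 -0.05791962]
```

z dropped 0.8 mm and the contact force vanished, so the keyways seem to be over the pins. I'll check by going gently down.

>>> arm_command:
  targets:
    - [[0, 0, 0], [0, 0, 0.001], 255]
    - [[0, 0, 0], [0, 0, 0.001], 255]

```text
t: 10.0
eef_pos: [549.1, 161.1, 177.8]
tcp_rot: [-3.141, -0.001, 2.168]
ft_force: [-3.5, 1.5, -1.4]
opening: 0.589
```

>>> arm_command:
  targets:
    - [[0, 0, 0], [0, 0, 0.001], 255]
    - [[0, 0, 0], [0, 0, 0.001], 255]

```text
t: 10.2
eef_pos: [549.2, 161.1, 176.8]
tcp_rot: [-3.141, -0.001, 2.169]
ft_force: [-4.1, 1.9, -0.8]
opening: 0.586
```

```bash
python3 -c "
from h import *
s=env.state();print(s['t'],s['eef_pos'],s['tcp_rot'],s['ft_force'],s['moment'])"
```

```text
10.2 [549.15661547 161.0811598  176.84310849] [-3.14059470e+00 -6.40292449e-04  2.16909676e+00] [-4.14950419  1.92748583 -0.75560069] [ 0.44709577  0.75142565 -0.01026588]
```

>>> arm_command:
  targets:
    - [[0, 0, 0.04], [0, 0, 0.001], 255]
    - [[0, 0, 0.05], [0, 0, 0.002], 255]
    - [[0, 0, 0.05], [0, 0, 0.002], 255]

```text
t: 10.5
eef_pos: [549.1, 161.1, 174.9]
tcp_rot: [-3.141, -0.001, 2.119]
ft_force: [-4.7, 1.6, 0.6]
opening: 0.588
```

```bash
python3 -c "
from h import *
s=env.state();print(s['t'],s['eef_pos'],s['tcp_rot'],s['ft_force'],s['moment'])"
```

```text
10.5 [549.12268894 161.09110392 174.89833256] [-3.14056781e+00 -6.19621002e-04  2.11892178e+00] [-4.67654898  1.55420579  0.62951671] [0.42437445 0.82766021 0.00446755]
```

>>> arm_command:
  targets:
    - [[0, 0, 0], [0.0003, -0.0003, 0.001], 255]
    - [[0, 0, 0], [0.0005, -0.0004, 0.002], 255]
    - [[0, 0, 0], [0.0005, -0.0004, 0.002], 255]

```text
t: 10.8
eef_pos: [549.1, 161.2, 173.0]
tcp_rot: [3.142, 0.0, 2.12]
ft_force: [-2.3, 2.0, -1.8]
opening: 0.586
```

>>> arm_command:
  targets:
    - [[0, 0, 0], [0, 0, 0.001], 255]
    - [[0, 0, 0], [0, 0, 0.002], 255]
    - [[0, 0, 0], [0, 0, 0.002], 255]

```text
t: 11.1
eef_pos: [549.1, 161.2, 171.4]
tcp_rot: [3.141, 0.0, 2.12]
ft_force: [-3.4, 1.2, 4.7]
opening: 0.586
```

```bash
python3 -c "
from h import *
s=env.state();print(s['t'],s['eef_pos'],s['tcp_rot'],s['ft_force'],s['moment'])"
```

```text
11.1 [549.13495572 161.23825622 171.35930879] [3.14120273e+00 2.30270710e-04 2.11978124e+00] [-3.36000475  1.21381221  4.65200614] [ 0.3704473   0.5741108  -0.01690085]
```

The seal is engaged. Pressing on in 1 mm steps.

>>> arm_command:
  targets:
    - [[0, 0, 0], [0, 0, 0.001], 255]
    - [[0, 0, 0], [0, 0, 0.001], 255]

```text
t: 11.3
eef_pos: [549.1, 161.3, 170.5]
tcp_rot: [3.141, 0.0, 2.12]
ft_force: [-4.7, 1.1, 5.1]
opening: 0.589
```

>>> arm_command:
  targets:
    - [[0, 0, 0], [0, 0, 0.001], 255]
    - [[0, 0, 0], [0, 0, 0.001], 255]

```text
t: 11.5
eef_pos: [549.1, 161.3, 169.6]
tcp_rot: [3.141, 0.0, 2.12]
ft_force: [-5.1, 0.9, 5.9]
opening: 0.589
```

>>> arm_command:
  targets:
    - [[0, 0, 0], [0, 0, 0.001], 255]
    - [[0, 0, 0], [0, 0, 0.001], 255]

```text
t: 11.7
eef_pos: [549.2, 161.2, 168.7]
tcp_rot: [3.141, 0.0, 2.12]
ft_force: [-4.8, 1.7, 8.3]
opening: 0.582
```

```bash
python3 -c "
from h import *
s=env.state();print(s['t'],s['eef_pos'],s['tcp_rot'],s['ft_force'],s['moment'])"
```

```text
11.7 [549.1655319  161.22471569 168.73532627] [3.14088208e+00 3.98052345e-04 2.11976386e+00] [-4.82468956  1.68390012  8.26745271] [ 0.25083744  0.79765381 -0.00340295]
```

>>> arm_command:
  targets:
    - [[0, 0, 0], [0.0003, -0.0004, 0.0005], 255]
    - [[0, 0, 0], [0.0003, -0.0004, 0.001], 255]

```text
t: 11.9
eef_pos: [549.2, 161.3, 168.2]
tcp_rot: [3.14, 0.001, 2.12]
ft_force: [-4.2, 0.9, 15.8]
opening: 0.586
```

>>> arm_command:
  targets:
    - [[0, 0, 0], [0, 0, 0.0005], 255]
    - [[0, 0, 0], [0, 0, 0.001], 255]

```text
t: 12.1
eef_pos: [549.2, 161.3, 168.1]
tcp_rot: [3.139, 0.001, 2.12]
ft_force: [-8.7, -0.1, 24.7]
opening: 0.587
```

```bash
python3 -c "
from h import *
s=env.state();print(s['t'],s['eef_pos'],s['tcp_rot'],s['ft_force'],s['moment'])"
```

```text
12.1 [549.20530454 161.28029037 168.09372414] [3.13911492e+00 1.32892298e-03 2.11984950e+00] [-8.67383036 -0.09190794 24.74330414] [-0.11700864  1.55958197 -0.06278765]
```

There is a hard stop at TCP z = 168.1, which is 12 mm below the pin contact, with 25 N. I'll check whether it stays put and what the gap looks like.

>>> arm_command:
  targets:
    - [[0, 0, 0], [0, 0, 0], 255]
    - [[0, 0, 0], [0, 0, 0], 255]
    - [[0, 0, 0], [0, 0, 0], 255]
    - [[0, 0, 0], [0, 0, 0], 255]
    - [[0, 0, 0], [0, 0, 0], 255]
    - [[0, 0, 0], [0, 0, 0], 255]
    - [[0, 0, 0], [0, 0, 0], 255]
    - [[0, 0, 0], [0, 0, 0], 255]

```text
t: 12.9
eef_pos: [549.2, 161.3, 168.1]
tcp_rot: [3.139, 0.001, 2.12]
ft_force: [-7.0, 0.4, 20.9]
opening: 0.583
```

```bash
python3 -c "
from h import *
p,d=read_camera('scene');cv2.imwrite('pics/s6.png',cv2.resize(p[130:230,360:480],None,fx=5,fy=5,interpolation=2))
cal=get_calibration('wrist');p,d=read_camera('wrist');cv2.imwrite('pics/w6.png',p)
v,u=np.mgrid[200:290,240:400];P=atdepth(cal,np.c_[u.ravel(),v.ravel()],d[200:290,240:400].ravel())
for lo in range(180,204,2): print(lo,((P[:,2]>=lo)&(P[:,2]<lo+2)).sum())
q=P.reshape(90,160,3)[45:60,60:95].reshape(-1,3);print(q.mean(0),q.std(0))
A=np.c_[q[:,:2]-q[:,:2].mean(0),np.ones(len(q))];print('tilt',np.linalg.lstsq(A,q[:,2],rcond=None)[0])
s=env.state();print(s['t'],s['eef_pos'],s['tcp_rot'],s['ft_force'],s['moment'],s['opening'])"
```

```text
180 136
182 168
184 199
186 172
188 234
190 228
192 3592
194 2048
196 105
198 100
200 126
202 106
[544.07844274 172.34253504 195.10033964] [ 5.53107884  6.23962046 13.90878093]
tilt [ -1.0150296    1.66089088 195.10033964]
13.0 [549.17949303 161.28014947 168.09982995] [3.13900632e+00 1.36129811e-03 2.11982652e+00] [-5.76819036 -0.26797727 20.33875468] [-0.05337023  1.29549615 -0.02037862] 0.5898081751574249
```

View pics/s6.png

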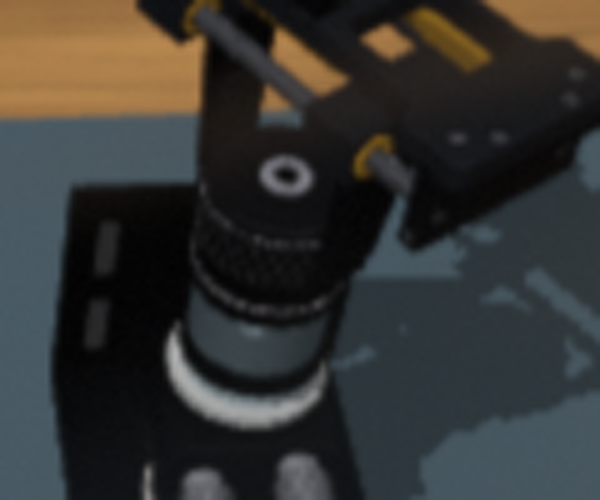

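View pics/w6.png

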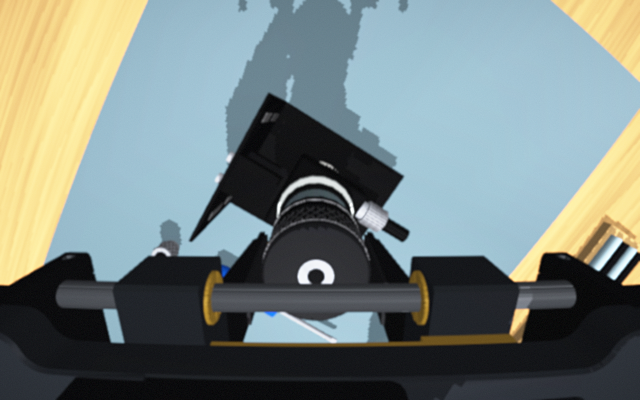

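The scene view shows no silver neck, pins or gap: the skirt sits directly on the ring. The wrist view puts the cap top at about z = 194 (home 195). I'll add a little preload and check that it stays steady.

>>> arm_command:
  targets:
    - [[0, 0, 0], [0, 0, 0.0003], 255]
    - [[0, 0, 0], [0, 0, 0.0005], 255]
    - [[0, 0, 0], [0, 0, 0.0005], 255]
    - [[0, 0, 0], [0, 0, 0.0005], 255]
    - [[0, 0, 0], [0, 0, 0.0005], 255]
    - [[0, 0, 0], [0, 0, 0.0005], 255]
    - [[0, 0, 0], [0, 0, 0.0005], 255]
    - [[0, 0, 0], [0, 0, 0.0005], 255]

```text
t: 13.8
eef_pos: [549.2, 161.3, 168.0]
tcp_rot: [3.139, 0.002, 2.12]
ft_force: [-8.8, 0.4, 24.8]
opening: 0.586
```

>>> arm_command:
  targets:
    - [[0, 0, 0], [0, 0, 0], 255]
    - [[0, 0, 0], [0, 0, 0], 255]
    - [[0, 0, 0], [0, 0, 0], 255]
    - [[0, 0, 0], [0, 0, 0], 255]
    - [[0, 0, 0], [0, 0, 0], 255]
    - [[0, 0, 0], [0, 0, 0], 255]
    - [[0, 0, 0], [0, 0, 0], 255]
    - [[0, 0, 0], [0, 0, 0], 255]

```text
t: 14.6
eef_pos: [549.2, 161.3, 168.0]
tcp_rot: [3.139, 0.002, 2.12]
ft_force: [-8.1, 0.1, 25.3]
opening: 0.586
```

```bash
python3 -c "
from h import *
cal=get_calibration('scene');p,d=read_camera('scene')
c0=proj(cal,[[549.9,161,195]])[0];g=p.min(2);m=np.zeros_like(g);x,y=c0.astype(int);m[y-8:y+9,x-8:x+9]=1
b,c,st=blob((g>85)&(m>0),c0);print(c0,c,st,onplane(cal,c,195),atdepth(cal,c,d[int(c[1]),int(c[0])]))
w=d[y-3:y+4,x-3:x+4];v,u=np.mgrid[y-3:y+4,x-3:x+4];P=atdepth(cal,np.c_[u.ravel(),v.ravel()],w.ravel());print(P.mean(0),P[:,2].std())
s=env.state();print(s['t'],s['eef_pos'],s['ft_force']);env.job_done()"
```

```text
[417.71555774 165.36074499] [416.58823529 164.76470588] [412 162  10   7  34] [[548.33795045 159.29345904 195.        ]] [[551.67322159 158.16633927 198.34424142]]
[551.5727232  159.01661777 197.64976295] 0.918296855951737
14.65 [549.18615207 161.26991024 168.06957492] [-8.47594781  0.64353742 23.78247277]
the job is handed in; nothing more can be done
```

I gripped the left-hand cap, fitted it over the neck and turned it about 0.6 rad with roughly 6 N down. The keyways then dropped over the pins, and I pressed the cap home. I handed the job in at 14.7 s, still gripping and pressing; no verdict was reported.

**Seating:** the tool stopped hard at TCP z = 168.1 mm, 12 mm below where the cap had rested on the pins. It then held steady at 168.0 mm with about 24–25 N upward on the wrist, so the seal's 10 N is exceeded. No neck or gap shows in the scene picture.

**Disagreements:**
- **Cap-top height:** it should be 195 mm. The wrist camera read about 194 mm and the scene camera about 198 mm. The scene camera read 2 mm high on the seal before the fit, so I trusted the hard stop.
- **Horizontal position:** the scene camera put the cap about 1.3 mm (x) and 0.5 mm (y) from where it had seen the seal, close to the 1.4 mm of play. It is less than 3 mm off the axis.
- **Side force:** about 8 N remained sideways on the wrist at the end, so the cap probably leans against the neck within its play.
- **Tilt:** my attempt to measure the cap's tilt failed because other surfaces got into the sample. The tool itself was upright within 0.003 rad.

I did not re-measure the fitting, spare tube and screwdriver at the end. The tool never went near them except well above, while carrying the cap.

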